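# Clamp the pocket scanner with the star wheel

### The job

Lay the pocket scanner flat, keypad up and lengthwise, on the raised bed of the service clamp between the open jaw and the end stop. Then push the spokes of the star wheel round, one after another, clockwise as seen from above, until the jaw holds the scanner snugly against the stop - firmly held, but not crushed. Close the jaw only by its wheel, and leave the other things on the bench where they are.

Things in the scene. Friction and masses are not known exactly. Their poses are not given: they have to be found in the camera images.
- scanner: pocket scanner: black block 50 mm wide (x), 95 long (y), 26 thick (z), 0.14 to 0.28 kg, small screen and 9 grey keys on top, lying flat on the bench, keys up. Much smaller than the two black handheld terminals; nearly the size of the mouse but flat. Origin: centre of its underside. It may lie either way round in the clamp.
- clamp: service clamp fixed to the bench, aluminium plate 100 x 355 x 10 mm, origin at bench height; z up, y along the clamp from the star wheel (-y) to the end stop (+y).
- bed (a point): middle of the free bed, on its top: clamp x = 0, y = 51 mm, 30 mm above the bench. The bed is a steel rail 36 mm wide (narrower than the scanner: fingers can straddle it, nothing but the 10 mm plate beside it), along the clamp's y. A scanner centred here has 13 to 25 mm free at each end.
- stop_face (a point): nominal middle of the face of the end stop (steel block 56 mm wide, 31 to 57 mm above the bench, on the bed), at clamp y = 118 mm. The stop is a separate block set by hand and this point does not follow it: the real face lies anywhere from y = 113 to 123 mm, so the point where the clamp closes must be felt.
- jaw: moving jaw, dark steel block with rubber face, 52 mm wide, 31 to 56 mm above the bench, sliding along the clamp's y. Origin on the bed's centre line in the plane of its (unpressed) face, at bench height. Geared to the wheel: 12 mm towards the stop per radian clockwise; stays where the wheel leaves it. Starts at clamp y = -15 to -10 mm, so 28 to 43 mm are to be closed (2.3 to 3.6 rad).
- jaw_face (a point): middle of the jaw's rubber face, 43 mm above the bench; it looks to the clamp's +y. The scanner is snug when the jaw presses it with 8 to 20 N (aim for 13); above 25 N it is crushed. The rubber is firm: the press grows by about 10 N per mm of jaw travel once the scanner meets the stop.
- wheel: level star wheel, upright axis: black hub 36 mm across with 5 evenly spaced round steel spokes 12 mm thick, reaching 75 mm from the axis. Origin: on the axis at the spokes' mid-height, 86 mm above the bench, at clamp x = 0, y = -105 mm. Its axes turn with it; one spoke lies along its x, the others every 72 degrees. Clockwise from above closes the jaw.
- spoke_tip (a point): outer end of the spoke along the wheel's x, on its centre line, 75 mm from the axis. Between and below the spokes a shut gripper finds room: all is lower than 57 mm there but for a post 44 x 44 mm under the hub.
- hub_top (a point): top of the hub's nut, 104 mm above the bench. The wheel is stiff, 0.30 N m of friction: a finger pushing at 55 mm from the axis feels about 5.5 N while the jaw runs free, and 0.22 N more per newton of jaw force: about 8.3 N when the scanner is well clamped, 11 N when crushed. Never push the wheel with more than 25 N.
- mouse: a black computer mouse, 58 x 92 x 34 mm, domed: to be left alone (origin: underside)
- adapter: a grey plug-in power adapter, a plain block 46 x 80 x 34 mm with two prongs: to be left alone (origin: underside)
- terminal_a: a large black handheld terminal, 78 x 160 x 22 mm, lying flat: to be left alone (origin: underside)
- terminal_b: a second large black handheld terminal, 78 x 160 x 22 mm, lying flat: to be left alone (origin: underside)
- label_roll: a roll of blank paper labels, 72 mm across, 50 mm high: to be left alone (origin: underside)
- screwdriver: a screwdriver lying on the bench: to be left alone (origin: underside)
- screw_tray: a small open grey tray, 70 x 100 x 28 mm: to be left alone (origin: underside)
Things that resemble listed ones, but are neither listed nor needed, are in the scene too. What is shaped like the scanner but blue is not meant.

How it is judged:
By the outcome, as a careful person would: the job done as asked, in the order asked, and still so for the second after the job is handed in, with the robot touching nothing.
It also fails if it takes over 72 s, if anything falls off the work surface, if the arm or the gripper's body presses on something with over 40 N, if the wrist force passes 120 N, or if a joint passes its speed limit or range.

### The arm

A 6-joint arm with a two-finger parallel gripper is mounted at the origin on the work surface. World frame = base frame: x ahead of the robot, y to its left, z up, the work surface at z = 0. Lengths are in m, angles in rad, forces in N, time in s.
With the tool pointing down it reaches from about 0.4 to 0.825 m from the base axis. Payload 7 kg.
Tool frame: the origin (TCP) lies between the finger pads; the fingertips stand 11 mm ahead of it and the grasp point (between the pads) lies 8 mm behind it; z points along the fingers, y is the line along which they close (so a half turn about z gives the same grasp; the last joint's range is limited). The gripper opens to 85 mm and grips with 20 to 120 N. Pads are 22 mm wide; open, the fingers measure 114 mm over their backs; the gripper's body (76 mm by 85 mm) begins 54 mm behind the grasp point. The pads swing forward as they close: fully open they stand 13 mm farther back than shut.
Start: joints at [-0.912, 0.359, 0.012, 0, -1.224, -0.288], TCP at [0.245, -0.629, 0.242] pointing down, gripper open.
Joint ranges: [-3.07, 3.07], [-1.43, 2.12], [-1.02, 1.25], [-3.03, 1.67], [-3.05, -0], [-3.03, 3.03]. Speed limits (rad/s): [2.39, 2.39, 3.01, 3.14, 3.14, 3.14].

### API

Orientations are given as a 3x3 rotation matrix whose columns are the frame's x, y, z axes.
In Python, from cell import bot, read_camera, camera_model, ticket gives the robot as it stands. The module is installed in compiled form; this text tells all that it offers.
- The arm moves only by the tool move_arm, never from a script. Its argument "motion" is one flat list of numbers, 5 for each row, row after row: the shift along the world's x, y, z in m, then the turn about the world's z in units of 8 degrees (1.0 is 8 degrees), then the closure, from 0 (fully open) to 1 (shut). A call has 1 to 12 rows; each row shifts and turns the commanded pose from where the row before left it; what a row does not reach is not made up. A row lasts 1/10 s, in which the tool goes at most 50 mm and 8.59 degrees, less where a joint would pass 70% of its speed; a pose out of reach is approached as far as the arm can. A call with a gripper value outside its range is refused whole. The fingers move at their own pace and stop on an object; "force" is the grip in N (left out, the last holds). Time passes only in rows, so rows that do not move let the fingers close. It gives the time, the measured TCP pose, the force, the opening and the grip force at its end, in the units of the state.
- bot.sense(): the state, without advancing time (a new reading comes with each control period).
- read_camera(name): name is "side" or "top"; returns the picture (400x640x3 uint8, blue, green, red); there is no depth.
- camera_model(name): a dict with "K" (3x3 intrinsics, pixels), "k1" (the pictures are not rectified: a ray, as slopes to the right and down, at radius r is drawn at 1 + k1 r^2 times it, then the intrinsics apply), "R" (3x3) and "t" (3): a world point X has camera coordinates R X + t. Camera axes: x right, y down, z forward; pixel columns grow to the right and rows downward; lengths in m; the calibration is good to about 2 mm. A picture is of the moment at which its call begins. camera_model takes no time and is no camera call.
- ticket.job_done(): hands the job in; it is judged then, once.
The state is a dict: "t": time; "joint_positions": joint angles; "dq": joint speeds; "joint_torque": joint torques, N m; "ee_pos": TCP position; "eef_rot": TCP orientation; "contact_force": force on the tool from outside, world axes, zero at the start; "torque": the same for the moment, N m; "grip_width": finger opening in m; "grasp_force": force on a finger pad.
Only numpy, scipy, OpenCV 4.12 (cv2) and the standard library are available. Lean on these libraries where they do the work, as an engineer would, in place of code of your own. Each camera call takes 0.05 s, during which the arm holds its last target. There are 200 camera calls.

## Working session

There is one attempt and no reset: what is moved stays moved. The work goes in short steps, Python scripts to look and compute and a tool call to move; the robot and the scene stay as the last step left them, time stands still between calls to the robot, and variables do not carry over. Pictures are saved under pics/ and viewed, at most 10 in all, crops included, and the job is handed in when it is done.

Besides the shell and the picture viewer there is one more tool, called after "Request:" as name(argument=value, ...), one argument or row to a line, values as JSON. move_arm: Moves the arm, as the interface text tells. Its arguments: {"type":"object","properties":{"motion":{"type":"array"},"force":{"type":"number"}},"required":["motion"]}

```bash
mkdir -p pics
cat > h.py <<'E'
import numpy as np, cv2
from cell import bot, read_camera, camera_model, ticket
def grab(n,f):
    im=np.array(read_camera(n)); cv2.imwrite('pics/'+f,im); return im
def ray(n,u,v):
    m=camera_model(n);K=np.array(m['K']);d=np.array([m['k1'],0,0,0,0.])
    p=cv2.undistortPoints(np.array([[[u,v]]],float),K,d)[0,0]
    R=np.array(m['R']);t=np.array(m['t'])
    return -R.T@t, R.T@np.array([p[0],p[1],1])
def at_z(n,u,v,z):
    c,d=ray(n,u,v); return c+d*(z-c[2])/d[2]
def proj(n,X):
    m=camera_model(n);K=np.array(m['K']);R=np.array(m['R'])
    return cv2.projectPoints(np.array(X,float).reshape(-1,1,3),cv2.Rodrigues(R)[0],np.array(m['t'],float),K,np.array([m['k1'],0,0,0,0.]))[0][:,0]
E
python3 - <<'E'
from h import *
for n in('top','side'):
    grab(n,n+'0.png'); print(n,ray(n,320,200), camera_model(n)['k1'])
s=bot.sense();print(s['t'],s['ee_pos'],np.round(s['eef_rot'],3),s['grip_width'])
E
```

```text
top (array([0.45269483, 0.00618042, 1.10779744]), array([ 0.08640863,  0.00256237, -0.99628199])) -0.052607462958859985
side (array([0.47638979, 0.9391853 , 0.77420502]), array([ 0.0690693 , -0.80945084, -0.58332587])) 0.0035522717348808485
0.1 [ 0.24441335 -0.6287356   0.24146793] [[-0.932 -0.362 -0.001]
 [-0.362  0.932  0.001]
 [ 0.     0.002 -1.   ]] 0.08562496607295018
```

View pics/top0.png

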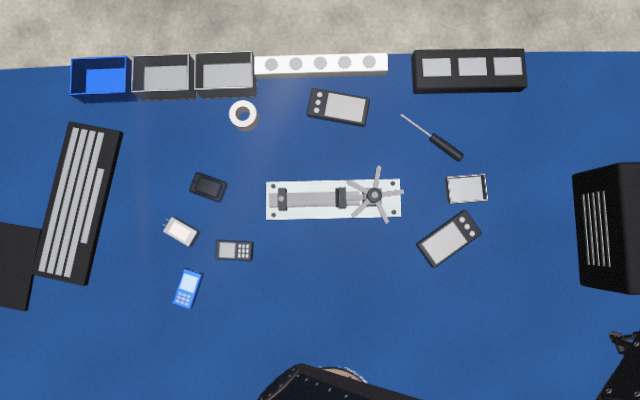

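View pics/side0.png

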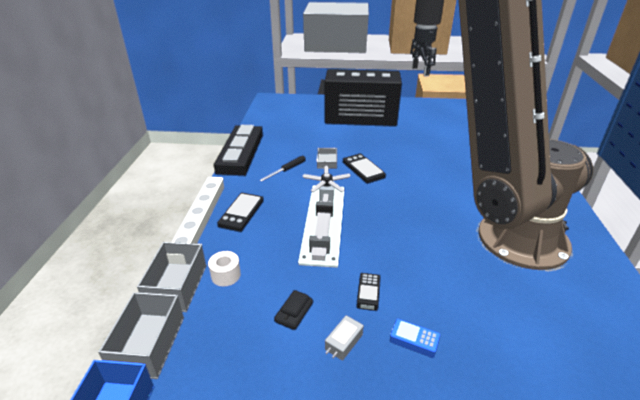

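The top view shows four candidates for the scanner:
- Black with a screen and 9 keys at (234,250). This fits the description: small, flat, with grey keys.
- Black and domed at (208,187). This is the mouse.
- Blue at (187,288). This is the decoy.
- Grey at (180,231). This is the adapter.

The clamp runs from (266,200) to (401,198), with the wheel at (374,195) and the stop at about (282,199).

Run:
```python
from h import *
im=cv2.imread('pics/top0.png'); 
a=cv2.resize(im[225:275,205:265],(480,400),interpolation=cv2.INTER_CUBIC)
b=cv2.resize(im[160:225,258:408],None,fx=5.3,fy=5.3,interpolation=cv2.INTER_CUBIC)
c=np.zeros((600,800,3),np.uint8); 
a=cv2.resize(a,(300,250)); c[:250,:300]=a; c[255:255+b.shape[0],:b.shape[1]]=b[:,:800]; cv2.imwrite('pics/crop0.png',c)
hsv=cv2.cvtColor(im,cv2.COLOR_BGR2HSV)
m=((hsv[...,1]<110)|(hsv[...,2]<60)).astype(np.uint8)
for nm,(x0,y0,x1,y1),z in(('scanner',(205,230,262,270),.026),('clamp',(255,170,410,230),.01)):
    s=np.zeros_like(m); s[y0:y1,x0:x1]=m[y0:y1,x0:x1]
    n,l,st,_=cv2.connectedComponentsWithStats(s); k=1+np.argmax(st[1:,4])
    ys,xs=np.where(l==k); 
    P=np.array([at_z('top',x,y,z)[:2] for x,y in zip(xs,ys)],np.float32)
    r=cv2.minAreaRect(P*1000); print(nm,st[k],r)
m=camera_model('top'); print(np.array(m['R']).round(3))
```

```text
scanner [215 240  38  21 690] ((423.941650390625, 234.27084350585938), (95.62388610839844, 48.03348922729492), 85.43209838867188)Traceback (most recent call last):
  File "<stdin>", line 13, in <module>
  File "h.py", line 11, in at_z
    c,d=ray(n,u,v); return c+d*(z-c[2])/d[2]
        ~~~^^^^^^^
  File "h.py", line 6, in ray
    m=camera_model(n);K=np.array(m['K']);d=np.array([m['k1'],0,0,0,0.])
ValueError: time passes only in moves, steps and waits
```

View pics/crop0.png

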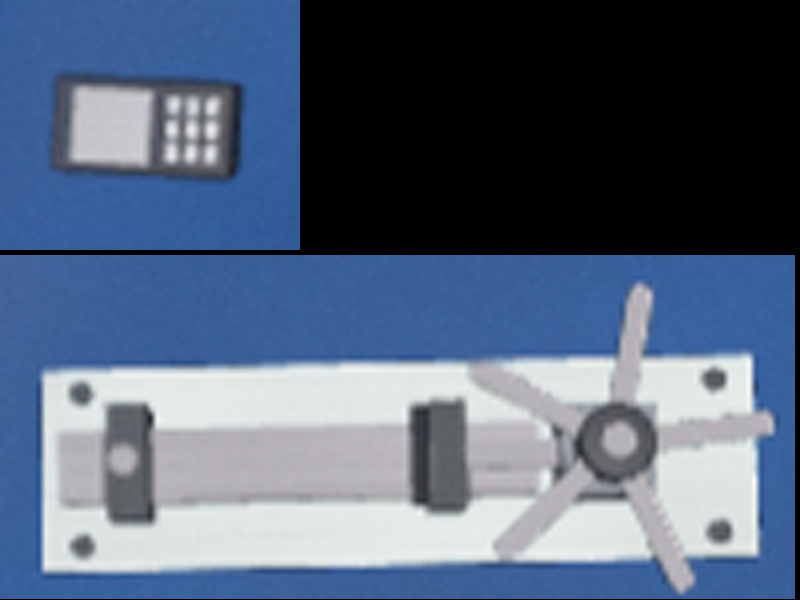

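The crop confirms the scanner at (234,250): black, with a pale screen and 3x3 grey keys. It also shows the plate corners, hub, jaw, stop and five spoke tips clearly.

```bash
sed -i 's/^from cell.*/from cell import bot, read_camera, ticket\nimport cell, functools\ncamera_model=functools.lru_cache(None)(cell.camera_model)/' h.py
python3 - <<'E'
from h import *
q=lambda X,Y,z: at_z('top',258+X/5.3-.4,160+(Y-255)/5.3-.4,z)[:2]*1000
C=[q(42,370,.01),q(752,353,.01),q(758,555,.01),q(42,572,.01)]
print('corners',np.round(C,1), 'ctr',np.mean(C,0))
yd=(C[0]+C[3]-C[1]-C[2])/2; print('len',np.linalg.norm(yd)); print('wid',np.linalg.norm(C[0]-C[3]))
yd/=np.linalg.norm(yd); print('yaw of clamp',np.degrees(np.arctan2(-yd[0],yd[1])))
r=(q(58,467.5,.03)-q(540,459,.03));print('rail yaw',np.degrees(np.arctan2(-r[0],r[1])))
h=q(619,440,.104);print('hub',h,'expected origin',h+105*yd)
for p in((640,288),(770,422),(685,585),(503,552),(475,373)):
    d=q(*p,.086)-h; print('spoke',np.linalg.norm(d),np.degrees(np.arctan2(d[1],d[0])))
xd=np.array([yd[1],-yd[0]])
print('jaw y',(q(412,457,.056)-h)@yd-105,'stop',(q(150,455,.057)-h)@yd-105)
print('bed from rail ends',q(300,463,.03))
# scanner with edges in crop: 5x, origin 205,225
s=lambda X,Y,z: at_z('top',205+X/5-.4,225+Y/5-.4,z)[:2]*1000
S=[s(57,74,.026),s(239,84,.026),s(233,178,.026),s(51,170,.026)]
print(np.round(S,1),np.mean(S,0)); d=S[0]+S[3]-S[1]-S[2];print('scan yaw',np.degrees(np.arctan2(-d[0],d[1])),np.linalg.norm(d)/2)
E
```

```text
corners [[ 601.6  151.6]
 [ 600.  -202.8]
 [ 499.2 -201.2]
 [ 500.9  153.2]] ctr [550.44702619 -24.80755066]
len 354.3991841731441
wid 100.71663227358086
yaw of clamp -0.26781380083447603
rail yaw -0.6237949077185712
hub [ 549.27935208 -122.52964427] expected origin [549.77014472 -17.53079131]
spoke 74.06201513716124 -11.682325292702583
spoke 73.14382639611361 -83.63651900001878
spoke 72.59926736717394 -155.57309877918428
spoke 71.96558006668603 132.3680711546869
spoke 72.1786086115309 61.14467370601185
jaw y -12.3829051268888 stop 112.11854254657962
bed from rail ends [549.59243885  23.82802389]
[[452.2 280.1]
 [444.6 185.9]
 [396.6 189.7]
 [403.1 283.6]] [424.1133096  234.80639756]
scan yaw -4.255664041156899 94.30168945491756
```

Request:
move_arm(
  motion=[0.02,0.04,0,0.67,0,0.02,0.04,0,0.67,0,0.02,0.04,0,0.67,0,0.02,0.04,0,0.67,0,0.02,0.04,0,0.67,0,0.02,0.04,0,0.67,0,0.02,0.04,0,0.67,0,0.02,0.04,0,0.67,0,0.02,0.04,0,0.67,0,0.02,0.04,0,0.67,0,0.02,0.04,0,0.67,0,0.02,0.04,0,0.67,0],
  force=40,
)

```text
t: 1.3
ee_pos: [0.4849, -0.1473, 0.2423]
eef_rot: [[-0.073, -0.997, 0.0], [-0.997, 0.073, 0.0], [-0.0, -0.0, -1.0]]
contact_force: [1.0, -0.1, 0.3]
grip_width: 0.0853
grasp_force: 0.0
```

Request:
move_arm(
  motion=[0,0.04,0,0,0,-0.005,0.045,0,0,0,-0.006,0.045,0,0,0,-0.01,0.045,0,0,0,-0.01,0.045,-0.01,0,0,-0.01,0.045,-0.02,0,0,-0.01,0.045,-0.03,0,0,-0.01,0.045,-0.03,0,0,0,0.027,-0.03,0,0,0,0,-0.02,0,0,0,0,0,0,0],
)

```text
t: 2.4
ee_pos: [0.4236, 0.2237, 0.105]
eef_rot: [[-0.076, -0.997, -0.004], [-0.997, 0.076, -0.004], [0.005, 0.004, -1.0]]
contact_force: [-1.0, 0.3, -0.4]
grip_width: 0.0854
grasp_force: 0.0
```

Run:
```python
from h import *
s=bot.sense();print(s['ee_pos'],s['contact_force'])
im=grab('side','s1.png'); im2=grab('top','t1.png')
a=cv2.resize(im[220:370,300:450],(400,400)); b=cv2.resize(im2[190:310,160:280],(400,400))
cv2.imwrite('pics/c1.png',np.hstack([a,b]))
```

```text
[0.42359426 0.22370147 0.10504262] [-0.96442547  0.32345036 -0.4266843 ]
```

View pics/c1.png

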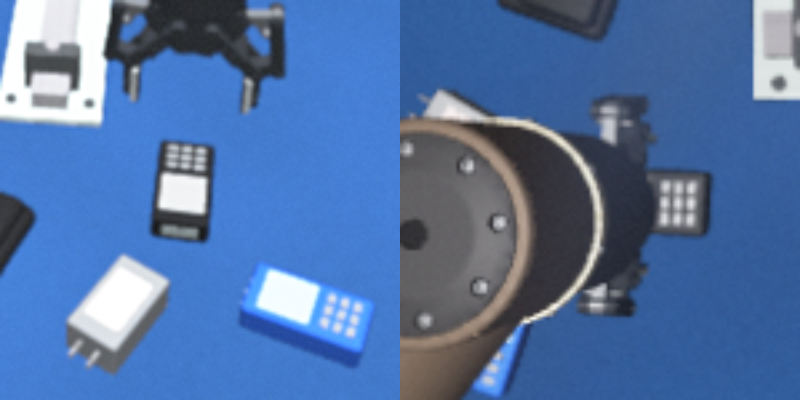

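Both views show the open fingers straddling the scanner, at side crop (185,190) and top crop (680,203). The adapter and the blue scanner are clear of them.

Request:
move_arm(
  motion=[0,0.011,-0.02,0,0,0,0,-0.025,0,0,0,0,-0.025,0,0,0,0,-0.015,0,0,0,0,-0.005,0,0,0,0,0,0,0,0,0,0,0,0.6,0,0,0,0,0.6,0,0,0,0,0.6,0,0,0,0,0.6,0,0,0,0,0.6],
  force=40,
)

```text
t: 3.6
ee_pos: [0.4256, 0.2358, 0.019]
eef_rot: [[-0.077, -0.997, 0.001], [-0.997, 0.077, 0.001], [-0.001, -0.001, -1.0]]
contact_force: [-2.9, -0.5, 9.1]
grip_width: 0.049
grasp_force: 41.0
```

Request:
move_arm(
  motion=[0,0,0.01,0,0.6,0,0,0.02,0,0.6,0,0,0.03,0,0.6,0,0,0.03,0,0.6,0,0,0,0,0.6,0,0,0,0,0.6],
)

```text
t: 4.2
ee_pos: [0.4254, 0.2357, 0.1088]
eef_rot: [[-0.078, -0.997, 0.001], [-0.997, 0.078, 0.002], [-0.002, -0.001, -1.0]]
contact_force: [0.3, -0.5, -3.8]
grip_width: 0.0491
grasp_force: 43.4
```

Run:
```python
from h import *
s=bot.sense();print(s['t'],s['ee_pos'],s['contact_force'],s['torque'])
im=grab('side','s2.png')
cv2.imwrite('pics/c2.png',cv2.resize(im[190:340,280:430],(600,600),interpolation=cv2.INTER_CUBIC))
```

```text
4.2 [0.42542443 0.23566876 0.10875801] [ 0.26119882 -0.54568191 -3.79930763] [-0.0203793   0.03311931 -0.0779125 ]
```

View pics/c2.png

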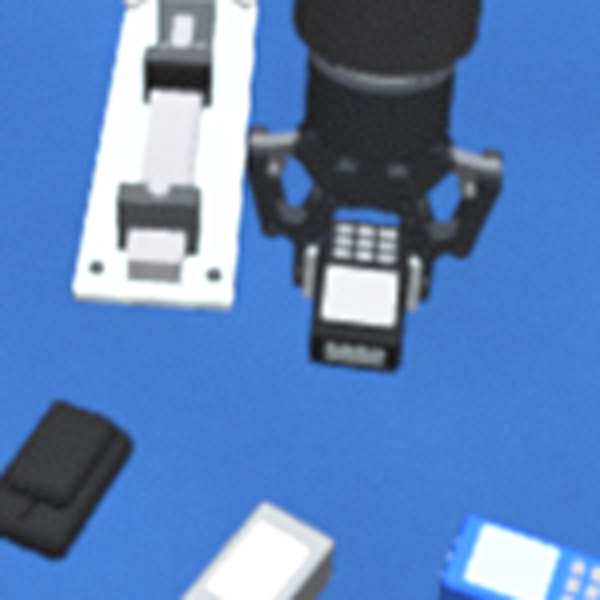

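The scanner is held level between the fingers, at crop (358,290). The clamp bed, stop and jaw are clear at the left.

Request:
move_arm(
  motion=[0.012,-0.02,0.0,0.1,0.6,0.018,-0.03,0,0.1,0.6,0.018,-0.03,0,0.1,0.6,0.018,-0.03,0,0.1,0.6,0.018,-0.03,0,0.12,0.6,0.018,-0.03,0,0,0.6,0.014,-0.02,0,0,0.6,0.008,-0.012,0,0,0.6,0,0,0,0,0.6,0,0,0,0,0.6,0,0,0,0,0.6],
)

```text
t: 5.35
ee_pos: [0.5488, 0.0341, 0.1075]
eef_rot: [[-0.004, -1.0, -0.001], [-1.0, 0.004, -0.0], [0.0, 0.001, -1.0]]
contact_force: [-0.0, 1.2, -1.9]
grip_width: 0.0493
grasp_force: 43.3
```

Run:
```python
from h import *
s=bot.sense();print(s['t'],s['ee_pos'],s['contact_force'],s['torque'])
im=grab('side','s3.png'); im2=grab('top','t3.png')
a=cv2.resize(im[160:280,270:390],(400,400),interpolation=cv2.INTER_CUBIC);b=cv2.resize(im2[150:250,250:350],(400,400),interpolation=cv2.INTER_CUBIC)
cv2.imwrite('pics/c3.png',np.hstack([a,b]))
```

```text
5.35 [0.54877658 0.03406222 0.1074509 ] [-0.03659188  1.19049832 -1.87337817] [ 0.02181339  0.00441859 -0.00361786]
```

View pics/c3.png

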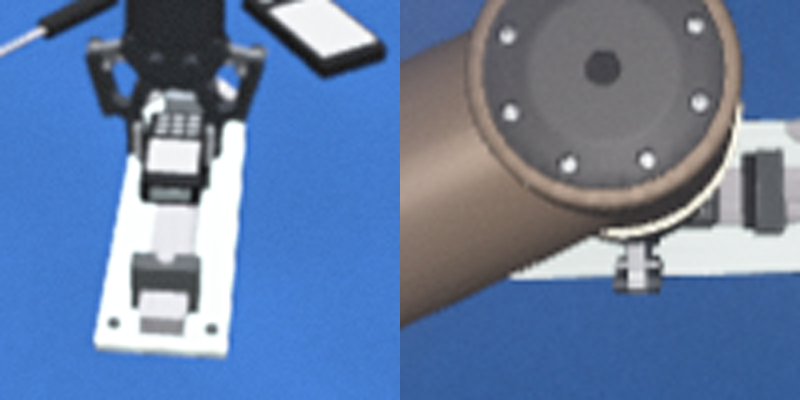

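The scanner hovers above the bed, keys up and square to the rail, between jaw and stop. Lowering now.

Request:
move_arm(
  motion=[0.001,0,-0.015,0,0.6,0,0,-0.02,0,0.6,0,0,-0.012,0,0.6,0,0,-0.006,0,0.6,0,0,-0.002,0,0.6,0,0,-0.001,0,0.6,0,0,0,0,0.6,0,0,0,0,0.6],
)

```text
t: 6.25
ee_pos: [0.5508, 0.0336, 0.0524]
eef_rot: [[-0.005, -1.0, 0.001], [-1.0, 0.005, 0.0], [-0.0, -0.001, -1.0]]
contact_force: [-0.5, 0.3, -2.5]
grip_width: 0.0489
grasp_force: 43.3
```

Request:
move_arm(
  motion=[0,0,-0.001,0,0.6,0,0,-0.001,0,0.6,0,0,0,0,0.6,0,0,0,0,0.6],
)

```text
t: 6.65
ee_pos: [0.5504, 0.0335, 0.0499]
eef_rot: [[-0.005, -1.0, -0.0], [-1.0, 0.005, -0.0], [0.0, 0.0, -1.0]]
contact_force: [0.4, 0.4, -2.8]
grip_width: 0.049
grasp_force: 43.3
```

Request:
move_arm(
  motion=[0,0,-0.001,0,0.6,0,0,0,0,0.6,0,0,0,0,0.6],
)

```text
t: 6.95
ee_pos: [0.5506, 0.0335, 0.0491]
eef_rot: [[-0.005, -1.0, 0.0], [-1.0, 0.005, 0.0], [-0.0, -0.0, -1.0]]
contact_force: [-0.6, -0.4, 2.1]
grip_width: 0.0494
grasp_force: 43.8
```

Force rose at z = 0.049, as expected for the scanner on the bed. Releasing and rising.

Request:
move_arm(
  motion=[0,0,0,0,0,0,0,0,0,0,0,0,0,0,0,0,0,0,0,0,0,0,0.02,0,0,0,0,0.03,0,0,0,0,0.04,0,0,0,0,0.04,0,0,-0.04,0,0.02,0,0.5,-0.04,0,0,0,1,-0.04,0,0,0,1,-0.03,0,0,0,1],
)

```text
t: 8.15
ee_pos: [0.3983, 0.033, 0.1988]
eef_rot: [[-0.005, -1.0, 0.0], [-1.0, 0.005, 0.001], [-0.001, -0.0, -1.0]]
contact_force: [0.3, 1.6, 0.9]
grip_width: 0.0284
grasp_force: 0.0
```

Run:
```python
from h import *
s=bot.sense();print(s['t'],s['ee_pos'],s['contact_force'],s['grip_width'])
im=grab('side','s4.png'); im2=grab('top','t4.png')
a=cv2.resize(im[160:280,270:390],(400,400),interpolation=cv2.INTER_CUBIC);b=cv2.resize(im2[155:235,256:416],(800,400),interpolation=cv2.INTER_CUBIC)
c=np.zeros((600,800,3),np.uint8);c[:200,:200]=a[::2,::2];c[200:]=b
cv2.imwrite('pics/c4.png',c)
```

```text
8.15 [0.39834    0.0330028  0.19881952] [0.28644327 1.62535783 0.93258179] 0.028392671870514304
```

View pics/c4.png

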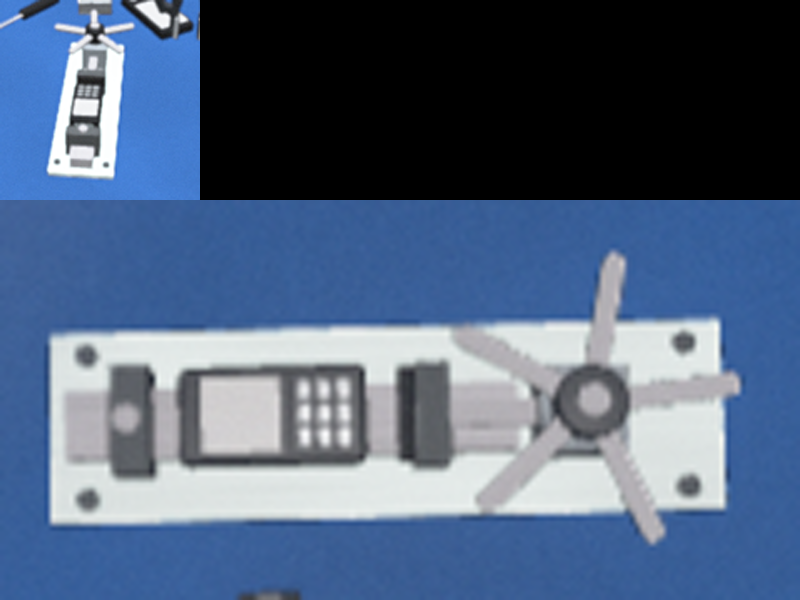

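The scanner lies flat and centred on the rail, keys up, spanning (180–365,417) in the lower crop. The gap to the stop is at (167,417) and the jaw is at (405,415). The wheel hub is at (592,400) and its spokes haven't moved. Next I go to the wheel with the gripper shut, behind the spoke at 60°.

Request:
move_arm(
  motion=[0.01,-0.009,0,0.75,1,0.015,-0.009,0,0.75,1,0.015,-0.009,0,0.75,1,0.015,-0.009,0,0.75,1,0.015,-0.009,0,0.75,1,0.015,-0.009,0,0.75,1,0.015,-0.009,0,0.75,1,0.015,-0.009,0,0.75,1,0.015,-0.009,0,0.75,1,0.0186,-0.0107,0,0.75,1,0,0,0,0,1,0,0,0,0,1],
)

```text
t: 9.45
ee_pos: [0.5491, -0.0585, 0.1982]
eef_rot: [[0.862, -0.506, -0.001], [-0.506, -0.862, -0.0], [-0.001, 0.001, -1.0]]
contact_force: [-0.1, 0.8, -0.1]
grip_width: -0.0002
grasp_force: 0.0
```

Run:
```python
from h import *
F=[]
for i in range(6):
    read_camera('top'); F.append(bot.sense()['contact_force'])
s=bot.sense();print(s['t'],s['ee_pos'],s['grip_width'],np.round(s['joint_positions'],2)); print(np.round(F,2),np.mean(F,0),np.degrees(np.arctan2(s['eef_rot'][1][0],s['eef_rot'][0][0])))
```

```text
9.75 [ 0.54879119 -0.05792214  0.19914157] -0.00024272054093021258 [ 0.25  0.19 -0.32 -0.   -1.06  0.79]
[[ 0.02 -0.16 -0.57]
 [ 0.72  0.11  0.08]
 [-0.97 -0.74  0.36]
 [-0.52  0.04 -0.12]
 [-0.24  0.82  0.49]
 [-0.82  0.72 -1.09]] [-0.30037778  0.13128178 -0.14164531] -30.272136714208457
```

Request:
move_arm(
  motion=[-0.002,0,-0.035,0,1,0,0,-0.035,0,1,0,0,-0.03,0,1,0,0,-0.015,0,1,0,0,0,0,1],
)

```text
t: 10.25
ee_pos: [0.5453, -0.0583, 0.0818]
eef_rot: [[0.864, -0.504, -0.004], [-0.504, -0.864, -0.001], [-0.003, 0.003, -1.0]]
contact_force: [0.3, 0.2, 0.3]
grip_width: 0.0002
grasp_force: 0.0
```

Request:
move_arm(
  motion=[0.005,-0.003,0,0,1,0.005,-0.003,0,0,1,0,0,0,0,1],
)

```text
t: 10.55
ee_pos: [0.5587, -0.0644, 0.0852]
eef_rot: [[0.864, -0.504, 0.003], [-0.504, -0.864, 0.0], [0.002, -0.002, -1.0]]
contact_force: [0.7, -0.1, 0.9]
grip_width: -0.0002
grasp_force: 0.0
```

Request:
move_arm(
  motion=[0.0026,-0.0015,0,0,1,0,0,0,0,1],
)

```text
t: 10.75
ee_pos: [0.5601, -0.0659, 0.0843]
eef_rot: [[0.863, -0.504, 0.001], [-0.504, -0.863, 0.0], [0.001, -0.001, -1.0]]
contact_force: [-0.4, 0.4, 0.1]
grip_width: -0.0004
grasp_force: 0.0
```

Request:
move_arm(
  motion=[0.0026,-0.0015,0,0,1,0,0,0,0,1],
)

```text
t: 10.95
ee_pos: [0.562, -0.0672, 0.0839]
eef_rot: [[0.864, -0.504, -0.001], [-0.504, -0.864, 0.0], [-0.001, 0.0, -1.0]]
contact_force: [-2.5, 0.8, 1.4]
grip_width: -0.0001
grasp_force: 1.1
```

Request:
move_arm(
  motion=[0.0026,-0.0015,0,0,1,0,0,0,0,1],
)

```text
t: 11.15
ee_pos: [0.5644, -0.0685, 0.0838]
eef_rot: [[0.864, -0.504, -0.001], [-0.504, -0.864, 0.0], [-0.001, 0.0, -1.0]]
contact_force: [-2.4, 2.5, 2.5]
grip_width: 0.0003
grasp_force: 2.0
```

Contact came 17 mm from the spoke's axis, as predicted, and the wheel has begun to turn. Computing the arc steps.

Run:
```python
import numpy as np
h=np.array([549.3,-122.5])
def P(a): a=np.radians(a); return h+57*np.array([np.cos(a),np.sin(a)])
a=74
p=np.array([564.4,-68.5])
while a>2:
    a-=4; q=P(a).round(1); print(a,(q-p).round(1)); p=q
print(p)
```

```text
70 [ 4.4 -0.4]
66 [ 3.7 -1.5]
62 [ 3.6 -1.8]
58 [ 3.4 -2. ]
54 [ 3.3 -2.2]
50 [ 3.1 -2.4]
46 [ 3.  -2.7]
42 [ 2.8 -2.9]
38 [ 2.5 -3. ]
34 [ 2.4 -3.2]
30 [ 2.1 -3.4]
26 [ 1.8 -3.5]
22 [ 1.6 -3.6]
18 [ 1.4 -3.8]
14 [ 1.1 -3.8]
10 [ 0.8 -3.9]
6 [ 0.6 -3.9]
2 [ 0.3 -4. ]
[ 606.3 -120.5]
```

Request:
move_arm(
  motion=[0.0044,-0.0004,0,-0.5,1,0.0037,-0.0015,0,-0.5,1,0.0036,-0.0018,0,-0.5,1],
)

```text
t: 11.45
ee_pos: [0.5751, -0.0725, 0.0835]
eef_rot: [[0.738, -0.675, -0.003], [-0.675, -0.738, -0.0], [-0.002, 0.002, -1.0]]
contact_force: [-6.5, 3.6, 3.6]
grip_width: 0.0001
grasp_force: 3.1
```

Request:
move_arm(
  motion=[0.0034,-0.002,0,-0.5,1,0.0033,-0.0022,0,-0.5,1,0.0031,-0.0024,0,-0.5,1,0.003,-0.0027,0,-0.5,1,0.0028,-0.0029,0,-0.5,1],
)

```text
t: 11.95
ee_pos: [0.5908, -0.0845, 0.0835]
eef_rot: [[0.462, -0.887, -0.003], [-0.887, -0.462, 0.0], [-0.001, 0.002, -1.0]]
contact_force: [-5.5, 3.5, 3.8]
grip_width: 0.0001
grasp_force: 3.0
```

Request:
move_arm(
  motion=[0.0025,-0.003,0,-0.5,1,0.0024,-0.0032,0,-0.5,1,0.0021,-0.0034,0,-0.5,1,0.0018,-0.0035,0,-0.5,1,0.0016,-0.0036,0,-0.5,1],
)

```text
t: 12.45
ee_pos: [0.6014, -0.1009, 0.0834]
eef_rot: [[0.131, -0.991, -0.002], [-0.991, -0.131, 0.001], [-0.001, 0.002, -1.0]]
contact_force: [-5.2, 4.5, 2.4]
grip_width: 0.0
grasp_force: 2.9
```

Request:
move_arm(
  motion=[0.0014,-0.0038,0,-0.5,1,0.0011,-0.0038,0,-0.5,1,0.0008,-0.0039,0,-0.5,1,0.0006,-0.0039,0,-0.5,1,0.0003,-0.004,0,-0.5,1,0,0,0,0,1],
)

```text
t: 13.05
ee_pos: [0.6065, -0.1206, 0.0835]
eef_rot: [[-0.214, -0.977, -0.0], [-0.977, 0.214, 0.0], [-0.0, 0.0, -1.0]]
contact_force: [-1.1, 2.7, 0.4]
grip_width: -0.0
grasp_force: 1.0
```

The first spoke has gone round about 76°. Backing off, lifting, and going behind the next spoke, now at about 57°.

Request:
move_arm(
  motion=[0,0.005,0,0,1,0,0,0.025,0,1,0,0,0.035,0,1,-0.006,0.006,0,0.9,1,-0.006,0.006,0,0.9,1,-0.006,0.006,0,0.9,1,-0.006,0.006,0,0.9,1,-0.006,0.006,0,1,1,-0.006,0.006,0,1,1,-0.006,0.006,0,1,1,-0.006,0.006,0,1,1],
)

```text
t: 14.15
ee_pos: [0.5588, -0.0674, 0.1441]
eef_rot: [[0.754, -0.657, 0.001], [-0.657, -0.754, -0.0], [0.001, -0.0, -1.0]]
contact_force: [0.2, 0.6, -0.6]
grip_width: -0.0001
grasp_force: 0.0
```

Request:
move_arm(
  motion=[-0.006,0.008,0,1,1,0,0,0,0,1,0,0,0,0,1],
)

```text
t: 14.45
ee_pos: [0.5532, -0.0596, 0.1442]
eef_rot: [[0.833, -0.553, 0.001], [-0.553, -0.833, -0.0], [0.001, -0.0, -1.0]]
contact_force: [-0.0, -0.2, 0.6]
grip_width: 0.0
grasp_force: 0.0
```

Request:
move_arm(
  motion=[0,0,-0.03,0,1,0,0,-0.025,0,1,0,0,-0.005,0,1,0,0,0,0,1],
)

```text
t: 14.85
ee_pos: [0.5526, -0.0601, 0.0833]
eef_rot: [[0.833, -0.553, -0.002], [-0.553, -0.833, -0.001], [-0.001, 0.002, -1.0]]
contact_force: [0.0, -0.4, -0.1]
grip_width: 0.0
grasp_force: 0.0
```

Request:
move_arm(
  motion=[0.005,-0.0035,0,0,1,0.005,-0.0035,0,0,1,0,0,0,0,1],
)

```text
t: 15.15
ee_pos: [0.5643, -0.0671, 0.0849]
eef_rot: [[0.834, -0.552, 0.002], [-0.552, -0.834, 0.0], [0.002, -0.001, -1.0]]
contact_force: [-0.1, 0.1, -0.2]
grip_width: -0.0
grasp_force: 0.0
```

Request:
move_arm(
  motion=[0.0055,-0.0023,0,0,1,0.0037,-0.0015,0,-0.5,1,0.0036,-0.0018,0,-0.5,1,0.0034,-0.002,0,-0.5,1],
)

```text
t: 15.55
ee_pos: [0.5781, -0.074, 0.0842]
eef_rot: [[0.699, -0.715, -0.002], [-0.715, -0.699, 0.001], [-0.002, 0.001, -1.0]]
contact_force: [-4.8, 4.4, 4.3]
grip_width: 0.0002
grasp_force: 3.4
```

Request:
move_arm(
  motion=[0.0033,-0.0022,0,-0.5,1,0.0031,-0.0024,0,-0.5,1,0.003,-0.0027,0,-0.5,1,0.0028,-0.0029,0,-0.5,1],
)

```text
t: 15.95
ee_pos: [0.5903, -0.0841, 0.0842]
eef_rot: [[0.475, -0.88, -0.001], [-0.88, -0.475, 0.001], [-0.001, 0.001, -1.0]]
contact_force: [-5.2, 4.7, 4.5]
grip_width: -0.0003
grasp_force: 3.3
```

Request:
move_arm(
  motion=[0.0025,-0.003,0,-0.5,1,0.0024,-0.0032,0,-0.5,1,0.0021,-0.0034,0,-0.5,1,0.0018,-0.0035,0,-0.5,1],
)

```text
t: 16.35
ee_pos: [0.5993, -0.097, 0.0842]
eef_rot: [[0.214, -0.977, -0.001], [-0.977, -0.214, 0.001], [-0.001, 0.001, -1.0]]
contact_force: [-3.9, 6.0, 4.3]
grip_width: 0.0001
grasp_force: 3.2
```

Wheel torque while moving is about 0.38 N·m, the free-running baseline. The total turn so far is about 123°. On to about 135°, then slow steps.

Request:
move_arm(
  motion=[0.0016,-0.0036,0,-0.5,1,0.0014,-0.0038,0,-0.5,1,0.0011,-0.0038,0,-0.5,1],
)

```text
t: 16.65
ee_pos: [0.6036, -0.108, 0.0842]
eef_rot: [[0.006, -1.0, -0.001], [-1.0, -0.006, 0.001], [-0.001, 0.001, -1.0]]
contact_force: [-3.0, 6.2, 2.7]
grip_width: 0.0004
grasp_force: 3.2
```

Request:
move_arm(
  motion=[0.0002,-0.001,0,-0.12,1,0.0002,-0.001,0,-0.12,1],
)

```text
t: 16.85
ee_pos: [0.6041, -0.1101, 0.0841]
eef_rot: [[-0.025, -1.0, -0.0], [-1.0, 0.025, 0.001], [-0.001, 0.0, -1.0]]
contact_force: [-3.3, 6.9, 2.8]
grip_width: 0.0
grasp_force: 3.1
```

Request:
move_arm(
  motion=[0.0002,-0.001,0,-0.12,1,0.0002,-0.001,0,-0.12,1],
)

```text
t: 17.05
ee_pos: [0.6045, -0.1119, 0.0842]
eef_rot: [[-0.059, -0.998, -0.0], [-0.998, 0.059, 0.001], [-0.001, 0.0, -1.0]]
contact_force: [-2.2, 6.7, 0.9]
grip_width: 0.0004
grasp_force: 3.1
```

Request:
move_arm(
  motion=[0.0002,-0.001,0,-0.12,1,0.0002,-0.001,0,-0.12,1],
)

```text
t: 17.25
ee_pos: [0.6049, -0.1139, 0.0842]
eef_rot: [[-0.092, -0.996, -0.001], [-0.996, 0.092, 0.001], [-0.001, 0.001, -1.0]]
contact_force: [-3.4, 6.5, 4.1]
grip_width: 0.0
grasp_force: 3.0
```

Request:
move_arm(
  motion=[0.0001,-0.001,0,-0.12,1,0.0001,-0.001,0,-0.12,1],
)

```text
t: 17.45
ee_pos: [0.6051, -0.1158, 0.0841]
eef_rot: [[-0.125, -0.992, -0.0], [-0.992, 0.125, 0.001], [-0.001, 0.001, -1.0]]
contact_force: [-3.4, 7.2, 2.4]
grip_width: 0.0001
grasp_force: 3.0
```

Request:
move_arm(
  motion=[0.0001,-0.001,0,-0.12,1,0.0001,-0.001,0,-0.12,1],
)

```text
t: 17.65
ee_pos: [0.6053, -0.1178, 0.0842]
eef_rot: [[-0.159, -0.987, -0.0], [-0.987, 0.159, 0.001], [-0.001, 0.001, -1.0]]
contact_force: [-4.0, 6.7, 2.3]
grip_width: -0.0
grasp_force: 3.0
```

Request:
move_arm(
  motion=[0.0001,-0.001,0,-0.12,1,0,-0.001,0,-0.12,1],
)

```text
t: 17.85
ee_pos: [0.6055, -0.1198, 0.0842]
eef_rot: [[-0.191, -0.982, -0.0], [-0.982, 0.191, 0.001], [-0.001, 0.001, -1.0]]
contact_force: [-2.6, 7.3, 2.4]
grip_width: -0.0001
grasp_force: 3.0
```

Request:
move_arm(
  motion=[0.0001,-0.001,0,-0.12,1,0,-0.001,0,-0.12,1],
)

```text
t: 18.05
ee_pos: [0.6057, -0.1218, 0.0841]
eef_rot: [[-0.224, -0.975, -0.0], [-0.975, 0.224, 0.001], [-0.001, 0.0, -1.0]]
contact_force: [-1.4, 7.5, 2.1]
grip_width: 0.0002
grasp_force: 3.0
```

Request:
move_arm(
  motion=[0,-0.001,0,-0.12,1,0,-0.001,0,-0.12,1],
)

```text
t: 18.25
ee_pos: [0.6056, -0.1237, 0.0841]
eef_rot: [[-0.257, -0.966, -0.0], [-0.966, 0.257, 0.001], [-0.001, 0.001, -1.0]]
contact_force: [-2.5, 7.9, 2.5]
grip_width: 0.0001
grasp_force: 3.1
```

Request:
move_arm(
  motion=[-0.0001,-0.001,0,-0.12,1,0,-0.001,0,-0.12,1],
)

```text
t: 18.45
ee_pos: [0.6056, -0.1256, 0.0841]
eef_rot: [[-0.289, -0.957, -0.0], [-0.957, 0.289, 0.002], [-0.002, 0.001, -1.0]]
contact_force: [-2.1, 8.0, 2.6]
grip_width: 0.0002
grasp_force: 3.5
```

The pad force is starting to rise, which puts the clamping point near y = -0.124. I expect about 6° more, with force about 1.5 times the free value.

Request:
move_arm(
  motion=[-0.0001,-0.001,0,-0.12,1,-0.0001,-0.001,0,-0.12,1],
)

```text
t: 18.65
ee_pos: [0.6055, -0.1274, 0.0841]
eef_rot: [[-0.321, -0.947, 0.0], [-0.947, 0.321, 0.002], [-0.002, 0.0, -1.0]]
contact_force: [-2.9, 10.2, 4.0]
grip_width: 0.0001
grasp_force: 4.0
```

Request:
move_arm(
  motion=[-0.0001,-0.001,0,-0.12,1],
)

```text
t: 18.75
ee_pos: [0.6054, -0.1283, 0.0841]
eef_rot: [[-0.337, -0.942, 0.0], [-0.942, 0.337, 0.002], [-0.002, 0.001, -1.0]]
contact_force: [-2.2, 10.0, 2.5]
grip_width: 0.0001
grasp_force: 4.2
```

Request:
move_arm(
  motion=[-0.0001,-0.001,0,-0.12,1],
)

```text
t: 18.85
ee_pos: [0.6053, -0.1292, 0.0841]
eef_rot: [[-0.352, -0.936, 0.0], [-0.936, 0.352, 0.002], [-0.002, 0.0, -1.0]]
contact_force: [-1.8, 10.6, 2.6]
grip_width: 0.0
grasp_force: 4.4
```

Request:
move_arm(
  motion=[-0.0001,-0.0006,0,-0.07,1],
)

```text
t: 18.95
ee_pos: [0.6053, -0.1297, 0.0841]
eef_rot: [[-0.362, -0.932, 0.0], [-0.932, 0.362, 0.002], [-0.002, 0.0, -1.0]]
contact_force: [-1.7, 11.6, 1.8]
grip_width: -0.0001
grasp_force: 4.5
```

Request:
move_arm(
  motion=[0,0,0,0,1],
)

```text
t: 19.05
ee_pos: [0.6052, -0.1297, 0.0841]
eef_rot: [[-0.361, -0.932, 0.0], [-0.932, 0.361, 0.002], [-0.002, 0.001, -1.0]]
contact_force: [-2.7, 10.4, 1.5]
grip_width: 0.0002
grasp_force: 4.1
```

Both the force ratio (1.5) and the angle past contact (about 6°) give roughly 12–13 N. Backing off, lifting and looking.

Request:
move_arm(
  motion=[0.001,0.004,0,0,1,0.001,0.005,0,0,1,0,0,0.03,0,1,0,0,0.04,0,1,0,0,0.045,0,1,-0.01,-0.03,0,0,1,-0.03,-0.03,0,0,1,-0.04,-0.02,0,0,1,-0.04,-0.02,0,0,1,-0.04,-0.02,0,0,1,-0.02,-0.02,0,0,1,0,0,0,0,1],
)

```text
t: 20.25
ee_pos: [0.4248, -0.2639, 0.1995]
eef_rot: [[-0.363, -0.932, 0.001], [-0.932, 0.363, -0.0], [0.0, -0.001, -1.0]]
contact_force: [0.7, 0.2, 0.1]
grip_width: 0.0001
grasp_force: 0.0
```

Run:
```python
from h import *
s=bot.sense();print(s['t'],s['ee_pos'],s['contact_force'])
im=grab('side','s5.png'); im2=grab('top','t5.png')
a=cv2.resize(im[150:280,270:390],(185,200),interpolation=cv2.INTER_CUBIC);b=cv2.resize(im2[155:235,256:416],(800,400),interpolation=cv2.INTER_CUBIC)
c=np.zeros((600,800,3),np.uint8);c[:200,:185]=a;c[:200,200:520]=cv2.resize(im2,(320,200),interpolation=cv2.INTER_AREA);c[200:]=b
cv2.imwrite('pics/c5.png',c)
```

```text
20.25 [ 0.42478489 -0.26391478  0.19951405] [0.69260859 0.24973095 0.08229569]
```

View pics/c5.png

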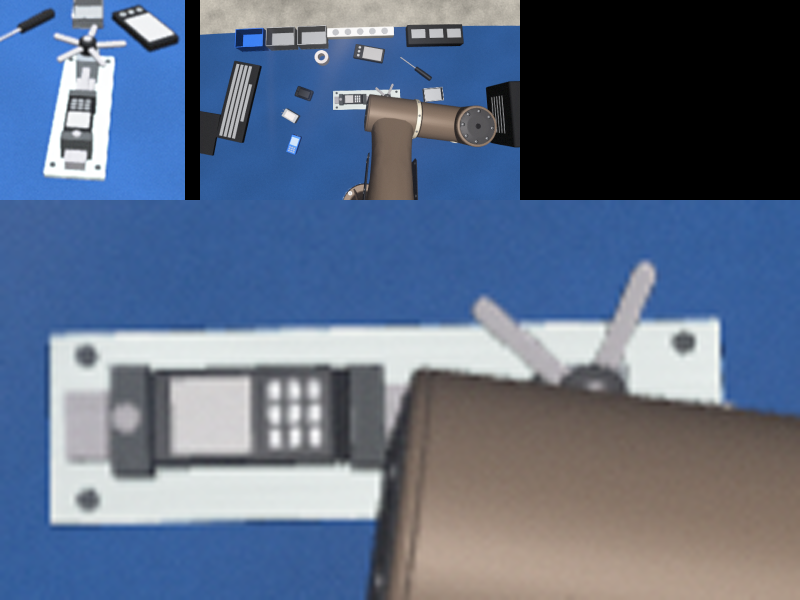

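The scanner lies flat and square with no gap, held between the stop at (130,420) and the jaw at (365,415). The other things haven't moved, and the arm is clear. Handing in.

```bash
python3 -c "
from cell import ticket
print(ticket.job_done())"
```

```text
the job is handed in; nothing more can be done
None
```

The scanner lies flat, keypad up and lengthwise, held between jaw and stop at an estimated 12–13 N, closed only by pushing two wheel spokes clockwise; I touched nothing else, and handed it in at about 20 s.

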